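Load a sample carrier and hold it over the light plate

TASK

Load the white sample carrier while it stands on the bench: stand the round jar, the slim tube and the flat-sided slide box each fully down in the pocket of its own shape. Then pick the carrier up by its handle, keeping it level so that the steel ball lying loose in its shallow pocket never leaves it, and bring it over the middle of the light plate's glass disc. Finish while still holding it there, level and still, its underside about 10 cm above the plate; leave the other things on the bench where they are.

Things in the scene. Friction and masses are not known exactly. Their poses are not given: they have to be found in the camera images.
- tray: White plastic sample carrier, a slab 200 mm long (its x) by 150 mm wide (its y) by 14 mm thick, about 0.3 kg, loose on the bench, yaw within 0.35 rad of the world axes. Origin at the centre of the underside, z up. Four pockets sunk into its top, one in each quarter at (+-50, +-37.5) mm, and a bridge handle over the middle
- handle (a point): Centre of the handle's grip bar, 66 mm above the carrier's underside. The bar runs along the carrier's x: 60 mm long, 12 mm thick (along the carrier's y), 28 mm high (52 to 80 mm above the underside). It stands on two 12 mm square posts at x = +-24 mm. With the carrier loaded, fingers up to 30 mm wide fit on either side of the bar's middle
- jar_pocket (a point): Centre of the floor of the big round pocket (48 mm across, 10 mm deep, floor 4 mm above the carrier's underside), at (+50, +37.5) mm in the carrier; takes the jar
- tube_pocket (a point): Centre of the floor of the small round deep pocket (27 mm across, 10 mm deep, floor 4 mm above the underside), at (-50, +37.5) mm in the carrier; takes the tube
- box_pocket (a point): Centre of the floor of the rectangular pocket (32 mm along the carrier's x, 44 mm along its y, 10 mm deep, floor 4 mm above the underside), at (-50, -37.5) mm in the carrier; takes the slide box
- ball_pocket (a point): Where the ball's centre belongs, over the middle of the shallow round pocket (19 mm across, only 2.5 mm deep) at (+50, -37.5) mm in the carrier, 23.5 mm above its underside
- ball_center (a point): Centre of the loose polished steel milling ball, 24 mm in diameter, about 57 g, lying in the shallow pocket with about 2 mm of play; it climbs out when the carrier is tipped by about 35 degrees or jerked as hard
- jar: Squat round specimen jar with a screw lid, standing upright on the bench: lid 42 mm across (the upper 17 mm), body 39 mm, 55 mm tall, about 60 g. Origin at the centre of its underside, z up
- tube: Slim round capped sample tube with a flat foot, standing upright: cap 23 mm across (the upper 18 mm), body 21 mm, 60 mm tall, about 25 g. Origin at the centre of its underside, z up
- slidebox: Rectangular slide box standing upright: 28 mm (its x) by 40 mm (its y) by 58 mm tall, about 50 g, yaw within 0.4 rad of the world axes. Origin at the centre of its underside, z up. It goes into its pocket with its x along the carrier's x, either way round
- plate_top (a point): Centre of the top face of the light plate, a white slab 190 mm square and 16 mm high with a 95 mm glass disc in the middle, fixed to the bench; z up. It lies on one side of the robot and the carrier on the other, either way round
- dish: Bystander: closed clear petri dish, 80 mm across, 14 mm high, flat on the bench; origin under its centre
- forceps: Bystander: steel forceps lying flat, about 120 mm long (its x), 25 mm wide, 6 mm high; origin under its middle
- cap: Bystander: purple tube cap, 18 mm across, 15 mm high; origin under its centre
- bottle: Bystander: amber reagent bottle, 64 mm across, 140 mm tall, beyond the work area; origin under its centre
- stockjar: Bystander: white stock jar with a lid, 70 mm across, 85 mm tall, far too big for the carrier, beyond the work area; origin under its centre
- boat: Bystander: open white weighing boat, 75 mm square, 20 mm high, near the robot; origin under its centre
Not all that is in view belongs to the job. Leave any green, pink or turquoise look-alike of the jar alone.

How it is judged (in metres and radians):
On the way, in this order (a step that is already met when the one before it is completed fails the run):
1. jar, tube and slide box stand fully down in their pockets while the carrier is still on the bench (distance between jar and jar_pocket below 0.007 m and distance between tube and tube_pocket below 0.007 m and distance between slidebox and box_pocket below 0.007 m and height (world z) of tray below 0.01 m and distance between ball_center and ball_pocket below 0.02 m), for 0.2 s.
2. the loaded carrier is lifted clear of the bench (distance between jar and jar_pocket below 0.007 m and distance between tube and tube_pocket below 0.007 m and distance between slidebox and box_pocket below 0.007 m and height (world z) of tray above 0.04 m and contact force between the fingers and tray above 2 N and distance between ball_center and ball_pocket below 0.02 m), for 0.2 s.
At the end, for the whole second after the job is handed in: The fingers hold the carrier still and level (0.1 rad), centred within 35 mm over the plate's disc, underside 60 to 140 mm above the plate; jar, tube and slide box within 7 mm of their pocket-floor centres, the ball within 6 mm of its place (distance between jar and jar_pocket below 0.007 m and distance between tube and tube_pocket below 0.007 m and distance between slidebox and box_pocket below 0.007 m and distance between ball_center and ball_pocket below 0.006 m and horizontal distance between tray and plate_top below 0.035 m and z of tray in the frame of plate_top between 0.06 and 0.14 m and angle between tray's own z axis and vertical below 0.1 rad and linear speed of tray below 0.03 m/s and angular speed of tray below 0.15 rad/s and contact force between the fingers and tray above 2 N); the arm keeps its last pose, push and grip.
It fails at once if the carrier is tipped by more than 0.35 rad (angle between tray's own z axis and vertical above 0.35 rad).
It fails at once if the ball leaves its pocket (distance between ball_center and ball_pocket above 0.02 m).
It fails at once if a bystander is moved by more than 30 mm or tipped over (distance of any of dish, forceps, cap, bottle, stockjar, boat from where it was at the start of the episode above 0.03 m or angle between any of dish, forceps, cap, bottle, stockjar, boat's own z axis and vertical above 0.5 rad).
It also fails if it takes over 72 s, if anything falls off the work surface, if the arm or the gripper's body presses on something with over 40 N, if the wrist force passes 120 N, or if a joint passes its speed limit or range.

ROBOT

A 6-joint arm with a two-finger parallel gripper is mounted at the origin on the work surface. World frame = base frame: x ahead of the robot, y to its left, z up, the work surface at z = 0. Lengths are in m, angles in degrees, forces in N, time in s.
With the tool pointing down it reaches from about 0.3 to 0.75 m from the base axis. Payload 8.5 kg.
Tool frame: the origin (TCP) lies at the very end of the fingers, on their centre line; the grasp point (between the pads) lies 19 mm behind it (env.hold_point_z is the distance from the TCP to the grasp point, in m); z points along the fingers, y is the line along which they close (so a half turn about z gives the same grasp; the last joint's range is limited). The gripper opens to 85 mm and grips with 20 to 120 N. Pads are 22 mm wide; open, the fingers measure 114 mm over their backs; the gripper's body (76 mm by 85 mm) begins 54 mm behind the grasp point. The pads swing forward as they close: fully open they stand 13 mm farther back than shut.
Start: joints at [53.268, 21.807, 74.336, -0, 83.858, -12.336], TCP at [0.227, 0.501, 0.196] pointing down, gripper open.
Joint ranges: [-178.18, 178.18], [-50.72, 133.34], [12.68, 142.11], [-81.47, 261.47], [9.98, 163.14], [-165.26, 165.26]. Speed limits (degrees/s): [136.94, 136.94, 180, 180, 180, 180].

INTERFACE

Orientations are given as a 3x3 rotation matrix whose columns are the frame's x, y, z axes.
In Python, from rig import env, optics gives the robot as it stands.
- The arm moves only by the shell command python3 -m jog 'ROWS' [OPENING] [FORCE]. ROWS is JSON, a list of rows, each an object with "linear": the shift along the tool's x, y, z in units of 40 mm (1.0 is 40 mm), a list of three; "roll": the turn about the tool's z in units of 5 degrees (1.0 is 5 degrees). A call has 1 to 12 rows; each row shifts and turns the commanded pose from where the row before left it, along the tool's axes as they then stand; what a row does not reach is not made up. A row lasts 1/12 s, in which the tool goes at most 41.7 mm and 7.16 degrees, less where a joint would pass 70% of its speed; a pose out of reach is approached as far as the arm can. A call is refused whole if a number of a shift passes 1 or a number of a turn 1, either way. A call with a gripper value outside its range is refused whole. OPENING is the opening, from -1 (shut) to 1 (fully open), set as the call begins (- or left out, the last holds). The fingers move at their own pace and stop on an object; FORCE is the grip in N (left out, the last holds). Time passes only in rows, so rows that do not move let the fingers close. It gives the time, the measured TCP pose, the force, the opening and the grip force at its end, in the units of the state.
- env.observe(): the state, without advancing time (a new reading comes with each control period).
- optics.get_image(name): name is "scene" or "top" or "wrist"; returns the picture (400x640x3 uint8, red, green, blue); there is no depth.
- optics.calibration(name): a dict with "fov_y" (degrees; the focal length in pixels is half the picture's height over the tangent of half this angle, whatever the lens; pixels are square), "cx", "cy" (the principal point, pixels), "T" (4x4, takes a point from camera to world coordinates). Camera axes: x right, y down, z forward; pixel columns grow to the right and rows downward; lengths in m; the calibration is good to about 2 mm. A picture is of the moment at which its call begins: read the wrist's pose just before it. calibration takes no time and is no camera call; for the wrist camera it gives the pose at the moment of the call.
- env.close_job(): hands the job in; it is judged then, once.
The state is a dict: "time_s": time; "q": joint angles; "qvel": joint speeds; "joint_efforts": joint torques, N m; "position": TCP position; "tool_rot": TCP orientation; "ft_force": force on the tool from outside, world axes, zero at the start; "wrist_torque": the same for the moment, N m; "grip_width": finger opening in m; "gripper_force": force on a finger pad.
Only numpy, scipy, OpenCV 4.12 (cv2) and the standard library are available. Lean on these libraries where they do the work, as an engineer would, in place of code of your own. Each camera call takes 0.05 s, during which the arm holds its last target. There are 200 camera calls.

## Working session

There is one attempt and no reset: what is moved stays moved. The work goes in short steps, Python scripts to look and compute and a shell command to move; the robot and the scene stay as the last step left them, time stands still between calls to the robot, and variables do not carry over. Pictures are saved under pics/ and viewed, at most 10 in all, crops included, and the job is handed in when it is done.

```bash
ls; mkdir -p pics; python3 - <<'E'
from rig import env, optics
import cv2,numpy as np
for n in ["top","scene"]:
    im=optics.get_image(n); c=optics.calibration(n)
    print(n,c["fov_y"],c["cx"],c["cy"],np.round(c["T"],3).tolist(), {k:v for k,v in c.items() if k not in("fov_y","cx","cy","T")})
    np.save(f"pics/{n}0.npy",im)
    cv2.imwrite(f"pics/{n}0.png",cv2.resize(im[:,:,::-1],(800,500)))
s=env.observe();print(s["time_s"],np.round(s["tool_rot"],3).tolist(),s["position"],s["grip_width"])
E
```

```text
pics
top 57.14008990685802 325.27008065023045 201.50937347482335 [[0.015, -0.991, 0.13, 0.465], [-1.0, -0.012, 0.023, -0.031], [-0.021, -0.13, -0.991, 0.9], [0.0, 0.0, 0.0, 1.0]] {}
scene 48.671429742325195 322.1507302519113 194.66534537243635 [[0.296, 0.544, -0.786, 1.28], [0.955, -0.186, 0.231, -0.236], [-0.021, -0.818, -0.574, 0.596], [0.0, 0.0, 0.0, 1.0]] {}
0.1 [[-0.911, 0.413, -0.001], [0.413, 0.911, -0.001], [0.0, -0.001, -1.0]] [0.22697802 0.50065043 0.19529328] 0.08540112811880851
```

View pics/top0.png

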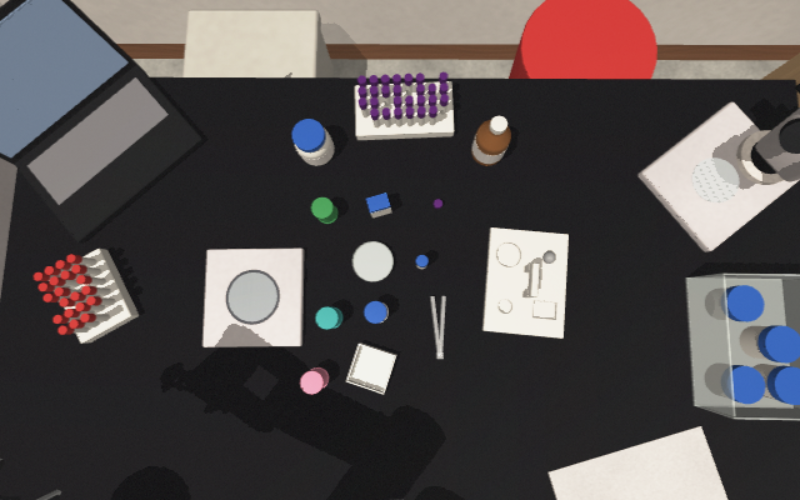

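View pics/scene0.png

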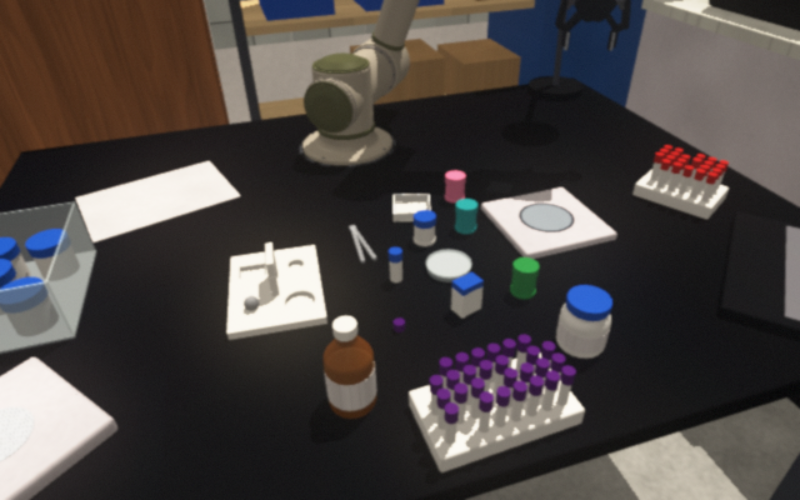

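Top view (800x500 image): blue-lidded candidates are the jar (376,312), the tube (422,261), the blue-topped slide box (378,204) and the stock jar (313,140, too big). The look-alikes are green (322,210), turquoise (327,318) and pink (313,382). The carrier is at (526,283): jar pocket (508,255), tube pocket (505,307), box pocket (544,310), ball (549,257). The plate disc is at (253,297). I choose the small blue ones, then fit poses and check them in a crop.

```bash
cat > h.py <<'E'
import numpy as np,cv2
from scipy.optimize import minimize
def proj(P,c):
    P=np.atleast_2d(P); T=np.array(c["T"]); f=200/np.tan(np.radians(c["fov_y"]/2))
    q=(P-T[:3,3])@T[:3,:3]
    return np.c_[c["cx"]+f*q[:,0]/q[:,2], c["cy"]+f*q[:,1]/q[:,2]]
def ray(uv,z,c):
    T=np.array(c["T"]); f=200/np.tan(np.radians(c["fov_y"]/2))
    d=T[:3,:3]@np.array([(uv[0]-c["cx"])/f,(uv[1]-c["cy"])/f,1.]); o=T[:3,3]
    return o+d*(z-o[2])/d[2]
def cyl(r,z0,z1):
    a=np.linspace(0,2*np.pi,40); return np.array([[r*np.cos(t),r*np.sin(t),z] for t in a for z in(z0,z1)])
def box(lx,ly,z0,z1): return np.array([[x*lx/2,y*ly/2,z] for x in(-1,1) for y in(-1,1) for z in(z0,z1)])
def place(M,x,y,w,z=0):
    c,s=np.cos(w),np.sin(w); return M@np.array([[c,s,0],[-s,c,0],[0,0,1]])+[x,y,z]
def blob(mask,uv):
    n,l,st,ce=cv2.connectedComponentsWithStats(mask.astype(np.uint8),connectivity=8)
    ok=[i for i in range(1,n) if st[i,4]>15]
    i=min(ok,key=lambda i:np.hypot(*(ce[i]-uv))); 
    cs,_=cv2.findContours((l==i).astype(np.uint8),cv2.RETR_EXTERNAL,cv2.CHAIN_APPROX_NONE)
    m=np.zeros_like(mask,np.uint8); cv2.drawContours(m,cs,-1,1,-1); return m.astype(bool)
def fit(mask,M,x0,c,yaw=True,S=8):
    # IoU of the projected hull with the mask, supersampled
    ys,xs=np.where(mask); o=np.array([xs.min()-6,ys.min()-6]); w,h=xs.max()-o[0]+7,ys.max()-o[1]+7
    B=cv2.resize(mask[o[1]:o[1]+h,o[0]:o[0]+w].astype(np.uint8),(w*S,h*S),interpolation=cv2.INTER_NEAREST)
    def cost(p):
        uv=(proj(place(M,p[0],p[1],p[2]*4 if yaw else 0),c)-o+.5)*S
        A=np.zeros_like(B); cv2.fillConvexPoly(A,cv2.convexHull(uv.astype(np.float32)).astype(np.int32),1)
        return -(A&B).sum()/(A|B).sum()
    best=None
    for w0 in ([-.3,-.1,.1,.3] if yaw else [0]):
        p0=np.array([x0[0],x0[1],w0/4]); s=np.array([p0]+[p0+np.eye(3)[i]*d for i,d in enumerate((.006,.006,.03))])
        r=minimize(cost,p0,method="Nelder-Mead",options=dict(initial_simplex=s,xatol=1e-5,fatol=1e-5))
        if best is None or r.fun<best.fun: best=r
    return best.x[0],best.x[1],(best.x[2]*4 if yaw else 0),-best.fun
E
cat > m.py <<'E'
from rig import optics; from h import *
c=optics.calibration("top"); im=np.load("pics/top0.npy"); hsv=cv2.cvtColor(im,cv2.COLOR_RGB2HSV)
blue=(hsv[...,0]>100)&(hsv[...,0]<125)&(hsv[...,1]>110)&(hsv[...,2]>60); white=(im.min(2)>105)
vis=cv2.resize(im[90:310,150:470],None,fx=2.5,fy=2.5,interpolation=cv2.INTER_CUBIC)[:,:,::-1].copy()
for n,mk,M,uv,z,yw in [("jar",blue,cyl(.021,.038,.055),(301,250),.05,0),("tube",blue,cyl(.0115,.042,.060),(337.6,209),.05,0),
  ("tray",white,box(.2,.15,0,.014),(421,226),.01,1),("plate",white,box(.19,.19,0,.016),(203,238),.01,1),("box",blue,box(.028,.04,.045,.058),(303,163),.05,1)]:
    m=blob(mk,uv); r=fit(m,M,ray(uv,z,c),c,bool(yw)); print(n,np.round(r,4),m.sum())
    h=cv2.convexHull(((proj(place(M,*r[:3]),c)-[150,90]+.5)*2.5).astype(np.float32)).astype(int)
    cv2.polylines(vis,[h],True,(0,0,255),1)
    if n=="tray":
        for q in [(.05,.0375,.004),(-.05,.0375,.004),(-.05,-.0375,.004),(.05,-.0375,.0235),(0,0,.08)]:
            u=(proj(place(np.array([q]),*r[:3]),c)[0]-[150,90]+.5)*2.5; cv2.drawMarker(vis,tuple(int(v) for v in u),(0,0,255),0,8)
for uv in[(508,255),(505,307),(544,310),(253,297)]: print(np.round(ray((uv[0]/1.25,uv[1]/1.25),.014,c),3))
cv2.imwrite("pics/fit0.png",vis)
E
python3 m.py
```

```text
jar [ 0.4939  0.0065  0.     -0.    ] 273
tube [ 0.581  -0.0132  0.     -0.    ] 88
tray [ 4.81100000e-01 -2.39900000e-01  1.58460000e+00 -4.12568082e+13] 5362
plate [ 5.101000e-01  3.071000e-01 -1.520500e+00 -3.994038e+13] 6110
box [ 0.7005  0.0848 -0.6467 -0.    ] 225
[ 0.578 -0.207  0.014]
[ 0.478 -0.2    0.014]
[ 0.473 -0.274  0.014]
[0.49  0.285 0.014]h.py:29: RuntimeWarning: overflow encountered in scalar negative
  return -(A&B).sum()/(A|B).sum()
```

View pics/fit0.png

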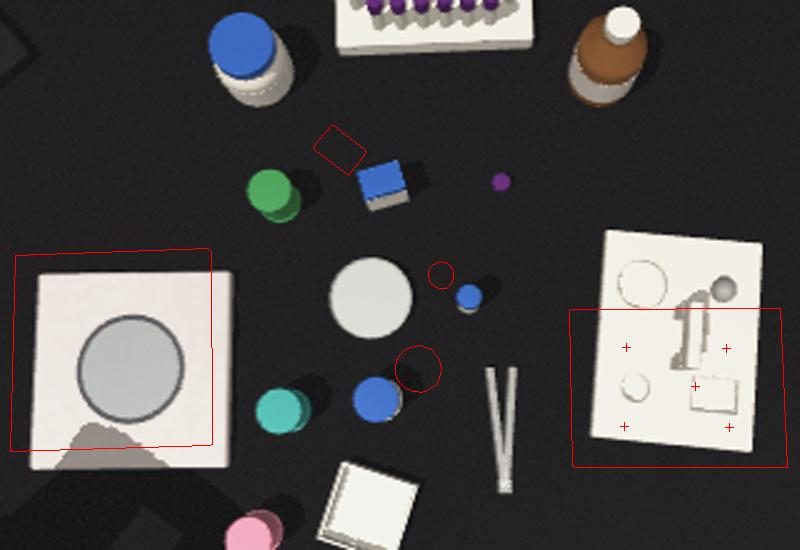

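The crop shows the jar (376,400), tube (469,297) and box (382,183) as intended. The red outlines are off because of an unsigned-overflow bug in my cost function, so I'm fixing that.

```bash
sed -i 's/return -(A&B).sum()\/(A|B).sum()/return -float((A\&B).sum())\/float((A|B).sum())/' h.py
sed -i 's/("box",blue,box(.028,.04,.045,.058),(303,163),.05,1)/("box",blue,box(.028,.04,.046,.058),(303,163),.05,1),("box2",blue,box(.028,.04,.056,.058),(303,163),.05,1)/' m.py
python3 m.py; python3 - <<'E'
from rig import env,optics
import numpy as np
s=env.observe();T=np.array(optics.calibration("wrist")["T"])
print(np.round(np.array(s["tool_rot"]).T@T[:3,:3],3).tolist(),np.round(np.array(s["tool_rot"]).T@(T[:3,3]-s["position"]),4),optics.calibration("wrist")["fov_y"])
E
```

```text
jar [0.4655 0.0462 0.     0.945 ] 273
tube [ 0.5611 -0.0398  0.      0.8727] 88
tray [ 0.527  -0.2413 -0.0807  0.986 ] 5362
plate [0.491  0.2871 0.0283 0.967 ] 6110
box [0.6712 0.0448 0.2713 0.9152] 225
box2 [0.67   0.0445 0.3083 0.9075] 225
[ 0.578 -0.207  0.014]
[ 0.478 -0.2    0.014]
[ 0.473 -0.274  0.014]
[0.49  0.285 0.014]
[[-0.001, -0.953, -0.303], [1.0, -0.001, 0.0], [-0.0, -0.303, 0.953]] [ 0.0783 -0.0003 -0.1766] 58.1777523908656
```

View pics/fit0.png

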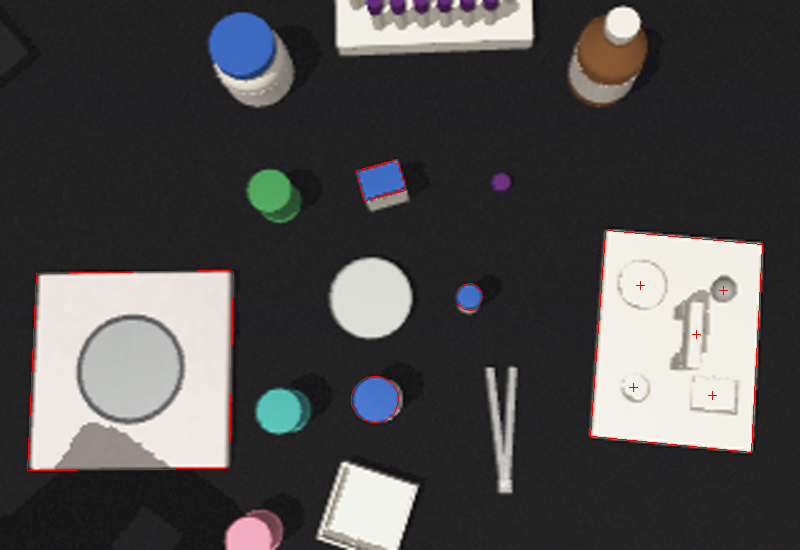

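The outlines now fit well. Tray (0.527,-0.241, yaw -4.6°), jar (0.466,0.046), tube (0.561,-0.040), box (0.670,0.045, yaw ~16.6°), plate (0.491,0.287). Next is a move planner that works out the row values.

```bash
cat > plan.py <<'E'
# usage: plan.py x y z theta n : the row (repeated n times) that takes the tool there; theta = world angle of tool y
import sys,numpy as np
from rig import env
x,y,z,th,n=map(float,sys.argv[1:]); n=int(n)
s=env.observe(); R=np.array(s["tool_rot"]); p=np.array(s["position"])
t0=np.degrees(np.arctan2(R[1,1],R[0,1])); d=(t0-th+180)%360-180
rot=lambda a:np.array([[np.cos(a),-np.sin(a)],[np.sin(a),np.cos(a)]])
yv=np.radians(t0); B=np.array([[-np.sin(yv),np.cos(yv)],[np.cos(yv),np.sin(yv)]])
M=sum(rot(-np.radians(d/n*k)) for k in range(n))@B
lin=np.r_[np.linalg.solve(M,[x-p[0],y-p[1]]),(p[2]-z)/n]
print("pos",p.round(4),"th",round(t0,2),"t",s["time_s"],"row",(lin/.04).round(3),"norm mm",round(1e3*np.linalg.norm(lin),1),"roll",round(d/n/5,3))
E
python3 plan.py 0.4655 0.0462 0.19 -4.6 16
```

```text
pos [0.227  0.5007 0.1953] th 65.6 t 0.1 row [-0.851 -0.074  0.008] norm mm 34.2 roll 0.878
```

```bash
r='{"linear":[-0.851,-0.074,0.008],"roll":0.878}'; python3 -m jog '[{"linear":[-0.851,-0.074,0.008],"roll":0.878},{"linear":[-0.851,-0.074,0.008],"roll":0.878},{"linear":[-0.851,-0.074,0.008],"roll":0.878},{"linear":[-0.851,-0.074,0.008],"roll":0.878},{"linear":[-0.851,-0.074,0.008],"roll":0.878},{"linear":[-0.851,-0.074,0.008],"roll":0.878},{"linear":[-0.851,-0.074,0.008],"roll":0.878},{"linear":[-0.851,-0.074,0.008],"roll":0.878},{"linear":[-0.851,-0.074,0.008],"roll":0.878},{"linear":[-0.851,-0.074,0.008],"roll":0.878},{"linear":[-0.851,-0.074,0.008],"roll":0.878},{"linear":[-0.851,-0.074,0.008],"roll":0.878}]' 1 20 | tail -c 400
python3 -m jog '[{"linear":[-0.851,-0.074,0.008],"roll":0.878},{"linear":[-0.851,-0.074,0.008],"roll":0.878},{"linear":[-0.851,-0.074,0.008],"roll":0.878},{"linear":[-0.851,-0.074,0.008],"roll":0.878},{"linear":[0,0,0],"roll":0},{"linear":[0,0,0],"roll":0}]' | tail -c 400
python3 plan.py 0.4655 0.0462 0.15 -4.6 3
cat > w.py <<'E'
# wrist picture: w.py name ; fit known things in it
import sys
from rig import optics,env; from h import *
nm=sys.argv[1]; c=optics.calibration("wrist"); im=optics.get_image("wrist"); np.save(f"pics/{nm}.npy",im)
np.save(f"pics/{nm}_T.npy",c["T"])
hsv=cv2.cvtColor(im,cv2.COLOR_RGB2HSV)
blue=(hsv[...,0]>100)&(hsv[...,0]<125)&(hsv[...,1]>110)&(hsv[...,2]>40); white=(im.min(2)>105)
D={"jar":(blue,cyl(.021,.038,.055),.055,0,(.4655,.0462)),"tube":(blue,cyl(.0115,.042,.060),.06,0,(.5611,-.0398)),
"box":(blue,box(.028,.04,.046,.058),.058,1,(.6705,.0446)),"box2":(blue,box(.028,.04,.056,.058),.058,1,(.6705,.0446)),"tray":(white,box(.2,.15,0,.014),.014,1,(.527,-.2413))}
vis=im[:,:,::-1].copy()
for n in sys.argv[2:]:
    mk,M,z,yw,x0=D[n]; uv=proj(np.array([[*x0,z]]),c)[0]; m=blob(mk,uv); r=fit(m,M,x0,c,bool(yw)); print(n,np.round(r,4),m.sum())
    cv2.polylines(vis,[cv2.convexHull(proj(place(M,*r[:3]),c).astype(np.float32)).astype(int)],True,(0,0,255),1)
    if n=="tray":
        for q in [(.05,.0375,.014),(-.05,.0375,.014),(-.05,-.0375,.014),(.05,-.0375,.0235),(0,0,.08)]:
            cv2.drawMarker(vis,tuple(int(v) for v in proj(place(np.array([q]),*r[:3]),c)[0]),(0,0,255),0,8)
cv2.imwrite(f"pics/{nm}.png",vis)
E
python3 w.py wr1 jar tube box box2
```

```text
time_s: 1.1
position: [0.4629, 0.181, 0.1916]
tool_rot: [[-0.22, 0.976, -0.001], [0.976, 0.22, -0.0], [0.0, -0.001, -1.0]]
ft_force: [0.9, 0.4, 0.4]
grip_width: 0.0856
gripper_force: 0.0
time_s: 1.6
position: [0.4657, 0.0453, 0.1905]
tool_rot: [[0.084, 0.996, -0.001], [0.996, -0.084, 0.0], [0.0, -0.001, -1.0]]
ft_force: [-0.3, 0.3, 0.6]
grip_width: 0.0852
gripper_force: 0.0
pos [0.4657 0.0453 0.1905] th -4.8 t 1.6 row [ 0.008 -0.002  0.337] norm mm 13.5 roll -0.013
jar [0.4637 0.0448 0.     0.9511] 1799
tube [ 0.5586 -0.039   0.      0.9106] 625
box [0.6686 0.0448 0.3034 0.957 ] 1855
box2 [0.666  0.0461 0.2857 0.8395] 1855
```

View pics/wr1.png

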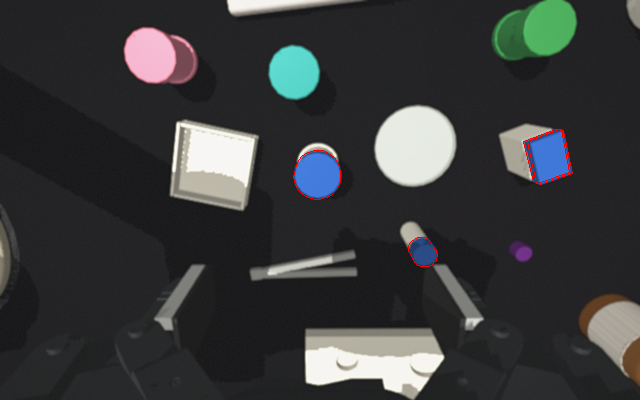

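The wrist view shows the jar (317,174), tube (425,250) and box (548,157) outlined well. It agrees with the top camera to 1–2.5 mm. Descending on the jar.

```bash
python3 -m jog '[{"linear":[0,-0.02,0.83]},{"linear":[0,0,0.83]},{"linear":[0,0,0.83]},{"linear":[0,0,0.83]},{"linear":[0,0,0.83]},{"linear":[0,0,0]},{"linear":[0,0,0]}]' | tail -6
python3 -m jog '[{"linear":[0,0,0]},{"linear":[0,0,0]},{"linear":[0,0,0]},{"linear":[0,0,0]},{"linear":[0,0,0]},{"linear":[0,0,0]},{"linear":[0,0,0]},{"linear":[0,0,0]}]' -1 25 | tail -6
python3 -m jog '[{"linear":[0,0,-0.8]},{"linear":[0,0,-0.8]},{"linear":[0,0,-0.8]},{"linear":[0,0,-0.8]},{"linear":[0,0,0]},{"linear":[0,0,0]}]' | tail -6
python3 w.py wr2 jar
python3 plan.py 0.527 -0.2413 0.15 -4.6 12;python3 plan.py 0.5798 -0.2079 0.15 -4.6 9
```

```text
jar [0.4636 0.0446 0.     0.9495] 1794
pos [0.4657 0.047  0.1906] th -4.58 t 1.7 row [-0.589  0.175  0.085] norm mm 24.8 roll 0.0
pos [0.4657 0.047  0.1906] th -4.58 t 1.7 row [-0.681  0.373  0.113] norm mm 31.4 roll 0.0invalid input
invalid input
invalid input
```

```bash
python3 -m jog '[{"linear":[-0.03,-0.02,0.83],"roll":0},{"linear":[0,0,0.83],"roll":0},{"linear":[0,0,0.83],"roll":0},{"linear":[0,0,0.83],"roll":0},{"linear":[0,0,0.83],"roll":0},{"linear":[0,0,0],"roll":0},{"linear":[0,0,0],"roll":0}]' | tail -6
python3 -m jog '[{"linear":[0,0,0],"roll":0},{"linear":[0,0,0],"roll":0},{"linear":[0,0,0],"roll":0},{"linear":[0,0,0],"roll":0},{"linear":[0,0,0],"roll":0},{"linear":[0,0,0],"roll":0},{"linear":[0,0,0],"roll":0},{"linear":[0,0,0],"roll":0}]' -1 25 | tail -6
python3 -m jog '[{"linear":[0,0,-0.8],"roll":0},{"linear":[0,0,-0.8],"roll":0},{"linear":[0,0,-0.8],"roll":0},{"linear":[0,0,-0.8],"roll":0},{"linear":[0,0,0],"roll":0},{"linear":[0,0,0],"roll":0}]' | tail -6
python3 plan.py 0.5798 -0.2079 0.17 -4.6 9
```

```text
time_s: 2.28
position: [0.4644, 0.0465, 0.0244]
tool_rot: [[0.079, 0.997, -0.003], [0.997, -0.079, 0.001], [0.0, -0.003, -1.0]]
ft_force: [-0.3, 0.1, 0.6]
grip_width: 0.0852
gripper_force: 0.0
time_s: 2.95
position: [0.4649, 0.0453, 0.0248]
tool_rot: [[0.081, 0.997, 0.0], [0.997, -0.081, -0.0], [-0.0, 0.0, -1.0]]
ft_force: [0.4, -0.2, -0.7]
grip_width: -0.0001
gripper_force: 0.0
time_s: 3.45
position: [0.4655, 0.0453, 0.1539]
tool_rot: [[0.081, 0.997, 0.003], [0.997, -0.081, -0.001], [-0.0, 0.003, -1.0]]
ft_force: [0.1, -0.1, -0.2]
grip_width: -0.0001
gripper_force: 0.0
pos [0.4655 0.0453 0.1539] th -4.64 t 3.45 row [-0.675  0.373 -0.045] norm mm 30.9 roll -0.001
```

The fingers shut on nothing. Looking at why.

```bash
python3 w.py wr3 jar
```

```text
jar [0.4635 0.045  0.     0.9488] 2245
```

View pics/wr3.png

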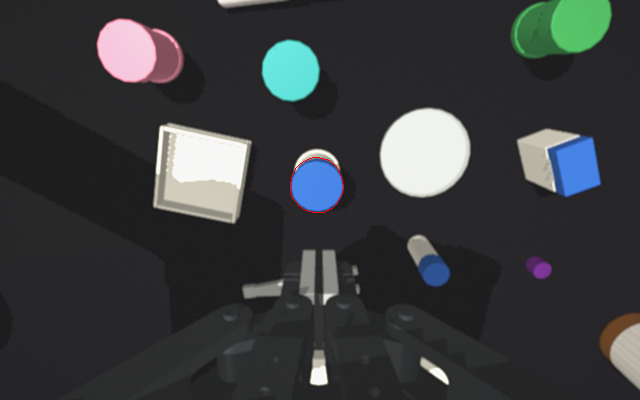

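The jar (317,186) is untouched, and the finger tips show at (319,250), lower than the claimed TCP should project. I'll check the claimed TCP against the images, all in one composite.

```bash
python3 - <<'E'
from rig import env,optics; from h import *
s=env.observe(); R=np.array(s["tool_rot"]); p=np.array(s["position"]); tiles=[]
for n in("wrist","scene","top"):
    c=optics.calibration(n); im=optics.get_image(n)
    P=np.array([p+R@[0,0,-d] for d in(0,.02,.04)]); uv=proj(P,c)
    u=proj(np.array([[.465,.0455,.055],[.465,.0455,0]]),c); print(n,uv.round(1).tolist(),u.round(1).tolist())
    ctr=uv[0]; x0,y0=int(np.clip(ctr[0]-60,0,510)),int(np.clip(ctr[1]-75,0,250)); k=3
    v=cv2.resize(im[y0:y0+150,x0:x0+130],None,fx=2,fy=3 if 0 else 2,interpolation=cv2.INTER_CUBIC)[:,:,::-1].copy()
    for q,col in zip(np.r_[uv,u],[(0,0,255),(0,160,255),(0,255,255),(0,255,0),(255,0,255)]): cv2.drawMarker(v,tuple(int(a) for a in (q-[x0,y0]+.5)*2),col,0,8)
    tiles.append(v)
cv2.imwrite("pics/chk.png",np.hstack(tiles))
E
```

```text
wrist [[320.1, 237.6], [320.3, 254.4], [320.5, 275.4]] [[320.0, 187.6], [319.8, 171.6]]
scene [[339.3, 133.6], [339.3, 125.2], [339.3, 116.6]] [[339.4, 171.8], [339.3, 191.5]]
top [[295.2, 249.6], [294.2, 249.6], [293.1, 249.6]] [[299.5, 249.5], [301.6, 249.5]]
```

View pics/chk.png

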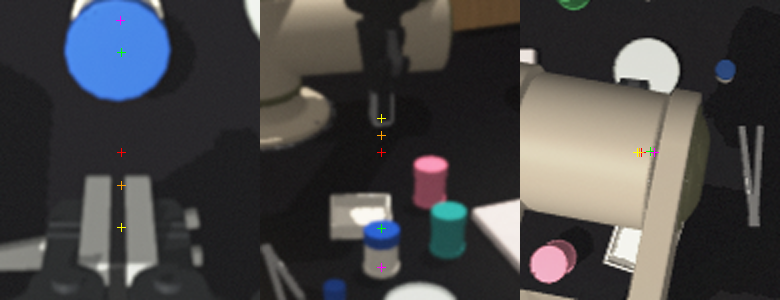

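The tile markers show the real finger tips about 34 mm behind the claimed TCP (scene tile: tips at row 125, TCP at 152). The lateral agreement is good. From now on I use tip z ≈ TCP z + 34 mm. Regrasping lower.

```bash
python3 -m jog '[{"linear":[0,0,0],"roll":0},{"linear":[0,0,0],"roll":0},{"linear":[0,0,0.5],"roll":0},{"linear":[0,0,0.5],"roll":0},{"linear":[0,0,0.5],"roll":0},{"linear":[0,0,0.5],"roll":0},{"linear":[0,0,0.5],"roll":0},{"linear":[0,0,0.5],"roll":0},{"linear":[0,0,0.6],"roll":0},{"linear":[0,0,0.6],"roll":0},{"linear":[0,0,0],"roll":0}]' 1 25 | tail -6
python3 -m jog '[{"linear":[0,0,0],"roll":0},{"linear":[0,0,0],"roll":0},{"linear":[0,0,0],"roll":0},{"linear":[0,0,0],"roll":0},{"linear":[0,0,0],"roll":0},{"linear":[0,0,0],"roll":0},{"linear":[0,0,0],"roll":0},{"linear":[0,0,0],"roll":0}]' -1 25 | tail -6
```

```text
time_s: 4.57
position: [0.4626, 0.0456, -0.0187]
tool_rot: [[0.081, 0.997, -0.007], [0.997, -0.081, 0.001], [0.001, -0.007, -1.0]]
ft_force: [-1.6, 0.6, -1.4]
grip_width: 0.0851
gripper_force: 0.0
time_s: 5.23
position: [0.4656, 0.0453, -0.014]
tool_rot: [[0.081, 0.997, 0.003], [0.997, -0.081, -0.0], [-0.0, 0.003, -1.0]]
ft_force: [-0.7, -0.1, 6.8]
grip_width: 0.0409
gripper_force: 24.4
```

```bash
python3 -m jog '[{"linear":[0,0,-0.3],"roll":0},{"linear":[0,0,-0.6],"roll":0},{"linear":[0,0,-0.7],"roll":0},{"linear":[0,0,-0.7],"roll":0},{"linear":[0,0,-0.5],"roll":0},{"linear":[0,0,0],"roll":0},{"linear":[0,0,0],"roll":0}]' | tail -6
python3 plan.py 0.5799 -0.208 0.098 -4.6 11
```

```text
time_s: 5.82
position: [0.4652, 0.0454, 0.0976]
tool_rot: [[0.081, 0.997, 0.003], [0.997, -0.081, -0.0], [-0.0, 0.003, -1.0]]
ft_force: [-0.5, -0.2, -0.9]
grip_width: 0.0414
gripper_force: 25.6
pos [0.4652 0.0454 0.0976] th -4.63 t 5.8167 row [-0.553  0.306 -0.001] norm mm 25.3 roll -0.001
```

```bash
python3 -m jog '[{"linear":[-0.4,0.23,0],"roll":0},{"linear":[-0.6,0.33,0],"roll":0},{"linear":[-0.6,0.33,0],"roll":0},{"linear":[-0.6,0.33,0],"roll":0},{"linear":[-0.6,0.33,0],"roll":0},{"linear":[-0.6,0.33,0],"roll":0},{"linear":[-0.6,0.33,0],"roll":0},{"linear":[-0.6,0.33,0],"roll":0},{"linear":[-0.6,0.33,0],"roll":0},{"linear":[-0.55,0.3,0],"roll":0},{"linear":[-0.33,0.196,0],"roll":0},{"linear":[0,0,0],"roll":0}]' | tail -6
python3 -m jog '[{"linear":[0,0,0],"roll":0},{"linear":[0,0,0],"roll":0},{"linear":[0,0,0],"roll":0}]' >/dev/null
python3 plan.py 0.5799 -0.208 0.098 -4.6 1
python3 - <<'E'
from rig import env,optics; from h import *
t=[]
c=optics.calibration("wrist"); im=optics.get_image("wrist"); v=im[:,:,::-1].copy()
for q in [(.05,.0375,.014),(-.05,.0375,.014),(-.05,-.0375,.014),(.05,-.0375,.0235),(0,0,.08)]+[(a*.1,b*.075,.014) for a in(1,-1) for b in (1,-1)]:
    cv2.drawMarker(v,tuple(int(a) for a in proj(place(np.array([q]),.527,-.2413,-.0807),c)[0]),(0,0,255),0,8)
c=optics.calibration("scene"); im=optics.get_image("scene"); w=im[130:300,150:350][:,:,::-1]
w=cv2.resize(w,None,fx=1.6,fy=1.6,interpolation=cv2.INTER_CUBIC)
o=np.zeros((400,800,3),np.uint8); o[:,:480]=v[:,80:560]; o[:272,480:]=w
cv2.imwrite("pics/a.png",o); np.save("pics/a.npy",v)
E
```

```text
time_s: 6.82
position: [0.5796, -0.2104, 0.0945]
tool_rot: [[0.083, 0.997, -0.002], [0.997, -0.083, 0.001], [0.0, -0.002, -1.0]]
ft_force: [-0.5, 0.8, -1.5]
grip_width: 0.0412
gripper_force: 25.6
pos [ 0.579  -0.2067  0.0963] th -4.58 t 7.0667 row [-0.031  0.026 -0.042] norm mm 2.3 roll 0.003
```

View pics/a.png

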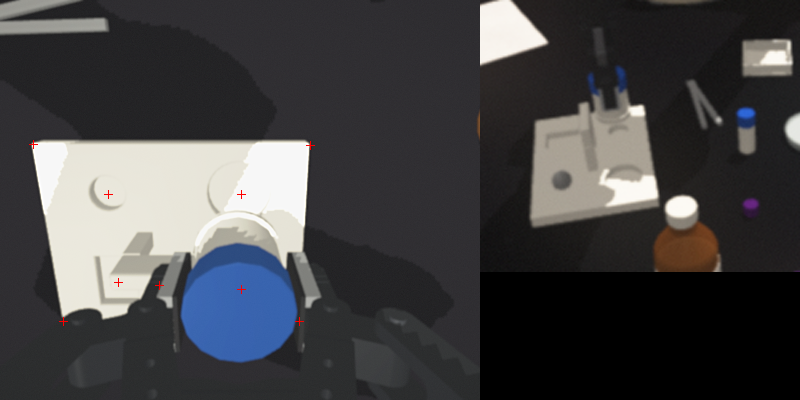

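The wrist view shows the tray markers on the carrier's corners (33,145)/(310,145) and the jar pocket marker (241,194) centred in its circle. The jar is held upright above it, about 1–2 mm towards +y. Lowering.

```bash
python3 -m jog '[{"linear":[-0.04,0.02,0.4],"roll":0},{"linear":[0,0,0.5],"roll":0},{"linear":[0,0,0.5],"roll":0},{"linear":[0,0,0.4],"roll":0},{"linear":[0,0,0.2],"roll":0},{"linear":[0,0,0.16],"roll":0},{"linear":[0,0,0.16],"roll":0},{"linear":[0,0,0.16],"roll":0},{"linear":[0,0,0.12],"roll":0},{"linear":[0,0,0],"roll":0},{"linear":[0,0,0],"roll":0}]' | tail -6
python3 plan.py 0.5799 -0.209 -0.01 -4.6 1
```

```text
time_s: 8.08
position: [0.5802, -0.2096, -0.0072]
tool_rot: [[0.081, 0.997, 0.0], [0.997, -0.081, -0.0], [-0.0, 0.0, -1.0]]
ft_force: [-0.4, -0.5, -0.5]
grip_width: 0.0411
gripper_force: 25.6
pos [ 0.5802 -0.2096 -0.0072] th -4.64 t 8.0833 row [ 0.014 -0.009  0.07 ] norm mm 2.9 roll -0.007
```

```bash
python3 -m jog '[{"linear":[0,0,0.06],"roll":0},{"linear":[0,0,0],"roll":0},{"linear":[0,0,0],"roll":0}]' | tail -6
python3 -m jog '[{"linear":[0,0,0],"roll":0},{"linear":[0,0,0],"roll":0},{"linear":[0,0,0],"roll":0},{"linear":[0,0,0],"roll":0},{"linear":[0,0,0],"roll":0},{"linear":[0,0,-0.4],"roll":0},{"linear":[0,0,-0.7],"roll":0},{"linear":[0,0,-0.7],"roll":0},{"linear":[0,0,-0.7],"roll":0},{"linear":[0,0,-0.7],"roll":0},{"linear":[0,0,0],"roll":0},{"linear":[0,0,0],"roll":0}]' 0.9 25 | tail -6
python3 plan.py 0.5603 -0.040 0.12 -4.6 7
python3 - <<'E'
from rig import optics; from h import *
c=optics.calibration("wrist"); im=optics.get_image("wrist"); hsv=cv2.cvtColor(im,cv2.COLOR_RGB2HSV)
blue=(hsv[...,0]>100)&(hsv[...,0]<125)&(hsv[...,1]>110)&(hsv[...,2]>40)
for h0 in(.004,.014):
    m=blob(blue,proj(np.array([[.58,-.208,h0+.055]]),c)[0]); print(h0,fit(m,cyl(.021,h0+.038,h0+.055),(.58,-.208),c,False))
E
```

```text
time_s: 8.33
position: [0.5802, -0.2096, -0.0095]
tool_rot: [[0.081, 0.997, 0.0], [0.997, -0.081, -0.0], [-0.0, 0.0, -1.0]]
ft_force: [-0.4, 0.0, -0.8]
grip_width: 0.0413
gripper_force: 25.6
time_s: 9.33
position: [0.5807, -0.2099, 0.1198]
tool_rot: [[0.081, 0.997, 0.003], [0.997, -0.081, -0.002], [-0.001, 0.003, -1.0]]
ft_force: [0.1, 0.2, -0.2]
grip_width: 0.0813
gripper_force: 0.0
pos [ 0.5807 -0.2099  0.1198] th -4.63 t 9.3333 row [ 0.599 -0.121 -0.001] norm mm 24.4 roll -0.001
0.004 (np.float64(0.578278382719716), np.float64(-0.209992441097436), 0, np.float64(0.8853710710809699))
0.014 (np.float64(0.5784925238492012), np.float64(-0.20820945401359608), 0, np.float64(0.8163333893463284))
```

```bash
python3 -m jog '[{"linear":[0.4,-0.08,0],"roll":0},{"linear":[0.7,-0.14,0],"roll":0},{"linear":[0.7,-0.14,0],"roll":0},{"linear":[0.7,-0.14,0],"roll":0},{"linear":[0.7,-0.14,0],"roll":0},{"linear":[0.6,-0.12,0],"roll":0},{"linear":[0.393,-0.087,0],"roll":0},{"linear":[0,0,0],"roll":0},{"linear":[0,0,0],"roll":0},{"linear":[0,0,0],"roll":0}]' 0.4 25 | tail -6
python3 plan.py 0.5608 -0.0395 -0.008 -4.6 5; python3 w.py wr4 tube
```

```text
time_s: 10.22
position: [0.5597, -0.0399, 0.1176]
tool_rot: [[0.081, 0.997, -0.001], [0.997, -0.081, 0.0], [-0.0, -0.001, -1.0]]
ft_force: [-0.1, 0.5, -0.8]
grip_width: 0.0596
gripper_force: 0.0
pos [ 0.5597 -0.0399  0.1176] th -4.64 t 10.2167 row [0.003 0.006 0.628] norm mm 25.1 roll -0.002
tube [ 0.5588 -0.0392  0.      0.933 ] 1026
```

```bash
python3 -m jog '[{"linear":[0.01,0.03,0.63],"roll":0},{"linear":[0,0,0.63],"roll":0},{"linear":[0,0,0.63],"roll":0},{"linear":[0,0,0.63],"roll":0},{"linear":[0,0,0.62],"roll":0},{"linear":[0,0,0],"roll":0},{"linear":[0,0,0],"roll":0}]' | tail -6
python3 -m jog '[{"linear":[0,0,0],"roll":0},{"linear":[0,0,0],"roll":0},{"linear":[0,0,0],"roll":0},{"linear":[0,0,0],"roll":0},{"linear":[0,0,0],"roll":0},{"linear":[0,0,0],"roll":0},{"linear":[0,0,0],"roll":0}]' -1 20 | tail -6
python3 -m jog '[{"linear":[0,0,-0.3],"roll":0},{"linear":[0,0,-0.6],"roll":0},{"linear":[0,0,-0.7],"roll":0},{"linear":[0,0,-0.7],"roll":0},{"linear":[0,0,-0.5],"roll":0},{"linear":[0,0,0],"roll":0},{"linear":[0,0,0],"roll":0},{"linear":[0,0,0],"roll":0}]' | tail -6
python3 - <<'E'
from h import *
for q in[(-.05,.0375),(-.05,-.0375)]: print(place(np.array([[*q,0]]),.527,-.2413,-.0807).round(4))
E
python3 plan.py 0.4802 -0.1999 0.104 -4.6 8
```

```text
time_s: 10.85
position: [0.5607, -0.04, -0.0079]
tool_rot: [[0.082, 0.997, -0.002], [0.997, -0.082, 0.001], [0.0, -0.002, -1.0]]
ft_force: [0.3, -0.4, 0.1]
grip_width: 0.0599
gripper_force: 0.0
time_s: 11.43
position: [0.5618, -0.0396, -0.006]
tool_rot: [[0.081, 0.997, 0.002], [0.997, -0.081, -0.001], [-0.001, 0.002, -1.0]]
ft_force: [-0.8, 0.2, 7.1]
grip_width: 0.0223
gripper_force: 20.1
time_s: 12.1
position: [0.5605, -0.0392, 0.1039]
tool_rot: [[0.081, 0.997, -0.001], [0.997, -0.081, 0.0], [0.0, -0.002, -1.0]]
ft_force: [0.4, -0.2, 0.2]
grip_width: 0.0221
gripper_force: 19.9
[[ 0.4802 -0.1999  0.    ]]
[[ 0.4741 -0.2746  0.    ]]
pos [ 0.5605 -0.0392  0.1039] th -4.64 t 12.1 row [-0.521 -0.21  -0.   ] norm mm 22.5 roll -0.001
```

```bash
python3 -m jog '[{"linear":[-0.3,-0.12,0],"roll":0},{"linear":[-0.6,-0.24,0],"roll":0},{"linear":[-0.6,-0.24,0],"roll":0},{"linear":[-0.6,-0.24,0],"roll":0},{"linear":[-0.6,-0.24,0],"roll":0},{"linear":[-0.6,-0.24,0],"roll":0},{"linear":[-0.6,-0.24,0],"roll":0},{"linear":[-0.27,-0.12,0],"roll":0},{"linear":[0,0,0],"roll":0},{"linear":[0,0,0],"roll":0},{"linear":[0,0,0],"roll":0}]' | tail -6
python3 plan.py 0.4802 -0.1999 0.104 -4.6 1
cat > held.py <<'E'
# fit the held tube/box in the wrist picture (lateral offset from the TCP, tool y and world), and the tray
import sys
from rig import env,optics; from h import *
kind=sys.argv[1]; zb=float(sys.argv[2]) # TCP z when it stood on the bench
s=env.observe(); p=np.array(s["position"]); c=optics.calibration("wrist"); im=optics.get_image("wrist"); hsv=cv2.cvtColor(im,cv2.COLOR_RGB2HSV)
blue=(hsv[...,0]>100)&(hsv[...,0]<125)&(hsv[...,1]>110)&(hsv[...,2]>40); dz=p[2]-zb
M={"tube":cyl(.0115,.042,.06),"box":box(.028,.04,.046,.058)}[kind]+[0,0,dz]
m=blob(blue,proj(np.array([[p[0],p[1],dz+.055]]),c)[0]); r=fit(m,M,p[:2],c,kind=="box"); print("held",np.round(r,4),"tcp",p.round(4),m.sum())
v=im[:,:,::-1].copy(); cv2.polylines(v,[cv2.convexHull(proj(place(M,*r[:3]),c).astype(np.float32)).astype(int)],True,(0,0,255),1)
for q in [(-.05,.0375,.014),(-.05,-.0375,.014),(.05,.0375,.014)]+[(a*.1,b*.075,.014) for a in(1,-1) for b in (1,-1)]:
    cv2.drawMarker(v,tuple(int(a) for a in proj(place(np.array([q]),.527,-.2413,-.0807),c)[0]),(0,0,255),0,8)
cv2.imwrite(f"pics/held_{kind}.png",v)
E
python3 held.py tube -0.007
```

```text
time_s: 13.02
position: [0.4807, -0.1994, 0.1043]
tool_rot: [[0.08, 0.997, -0.001], [0.997, -0.08, 0.001], [0.001, -0.001, -1.0]]
ft_force: [0.3, 0.8, -1.0]
grip_width: 0.0224
gripper_force: 19.8
pos [ 0.4807 -0.1994  0.1043] th -4.61 t 13.0167 row [-0.014 -0.012  0.009] norm mm 0.8 roll -0.002
held [ 0.48   -0.1976  0.      0.9068] tcp [ 0.4807 -0.1994  0.1043] 3797
```

```bash
python3 -m jog '[{"linear":[-0.03,-0.01,0.4],"roll":0},{"linear":[0,0,0.5],"roll":0},{"linear":[0,0,0.5],"roll":0},{"linear":[0,0,0.4],"roll":0},{"linear":[0,0,0.2],"roll":0},{"linear":[0,0,0.16],"roll":0},{"linear":[0,0,0.16],"roll":0},{"linear":[0,0,0.16],"roll":0},{"linear":[0,0,0.12],"roll":0},{"linear":[0,0,0.04],"roll":0},{"linear":[0,0,0],"roll":0},{"linear":[0,0,0],"roll":0}]' | tail -6
```

```text
time_s: 14.07
position: [0.4803, -0.2015, -0.0006]
tool_rot: [[0.081, 0.997, 0.0], [0.997, -0.081, -0.0], [-0.0, 0.0, -1.0]]
ft_force: [0.6, -0.2, 0.3]
grip_width: 0.0223
gripper_force: 19.8
```

```bash
python3 -m jog '[{"linear":[0,0,0.06],"roll":0},{"linear":[0,0,0],"roll":0},{"linear":[0,0,0],"roll":0}]' | tail -6
python3 -m jog '[{"linear":[0,0,0],"roll":0},{"linear":[0,0,0],"roll":0},{"linear":[0,0,0],"roll":0},{"linear":[0,0,0],"roll":0},{"linear":[0,0,-0.4],"roll":0},{"linear":[0,0,-0.7],"roll":0},{"linear":[0,0,-0.7],"roll":0},{"linear":[0,0,-0.7],"roll":0},{"linear":[0,0,-0.7],"roll":0},{"linear":[0,0,0],"roll":0},{"linear":[0,0,0],"roll":0}]' 0.4 20 | tail -6
python3 plan.py 0.6705 0.0446 0.12 16.5 11
python3 - <<'E'
from rig import optics; from h import *
c=optics.calibration("wrist"); im=optics.get_image("wrist"); hsv=cv2.cvtColor(im,cv2.COLOR_RGB2HSV)
blue=(hsv[...,0]>100)&(hsv[...,0]<125)&(hsv[...,1]>110)&(hsv[...,2]>40)
for h0 in(.004,.014):
    m=blob(blue,proj(np.array([[.48,-.2,h0+.06]]),c)[0]); print(h0,fit(m,cyl(.0115,h0+.042,h0+.06),(.48,-.2),c,False))
E
```

```text
time_s: 14.32
position: [0.4804, -0.2018, -0.0022]
tool_rot: [[0.081, 0.997, 0.001], [0.997, -0.081, -0.001], [-0.001, 0.001, -1.0]]
ft_force: [-2.8, 1.0, 8.4]
grip_width: 0.0222
gripper_force: 20.3
time_s: 15.23
position: [0.4806, -0.2016, 0.1257]
tool_rot: [[0.081, 0.997, 0.002], [0.997, -0.081, -0.002], [-0.001, 0.002, -1.0]]
ft_force: [0.0, 0.5, -0.1]
grip_width: 0.0599
gripper_force: 0.0
pos [ 0.4806 -0.2016  0.1257] th -4.63 t 15.2333 row [0.523 0.481 0.013] norm mm 28.4 roll -0.384
0.004 (np.float64(0.47821800387594277), np.float64(-0.20036553839593563), 0, np.float64(0.8128872366790583))
0.014 (np.float64(0.47892677715285825), np.float64(-0.1979144239386413), 0, np.float64(0.7483245401397405))
```

```bash
python3 -m jog '[{"linear":[0.523,0.481,0.01],"roll":-0.384},{"linear":[0.523,0.481,0.01],"roll":-0.384},{"linear":[0.523,0.481,0.01],"roll":-0.384},{"linear":[0.523,0.481,0.01],"roll":-0.384},{"linear":[0.523,0.481,0.01],"roll":-0.384},{"linear":[0.523,0.481,0.01],"roll":-0.384},{"linear":[0.523,0.481,0.01],"roll":-0.384},{"linear":[0.523,0.481,0.01],"roll":-0.384},{"linear":[0.523,0.481,0.01],"roll":-0.384},{"linear":[0.523,0.481,0.01],"roll":-0.384},{"linear":[0.523,0.481,0.01],"roll":-0.384},{"linear":[0,0,0],"roll":0}]' | tail -6
python3 -m jog '[{"linear":[0,0,0],"roll":0},{"linear":[0,0,0],"roll":0}]' >/dev/null
python3 w.py wr5 box box2; python3 plan.py 0.6705 0.0446 -0.01 17 5
```

```text
time_s: 16.28
position: [0.6706, 0.0493, 0.1175]
tool_rot: [[-0.289, 0.957, -0.003], [0.957, 0.289, 0.002], [0.002, -0.002, -1.0]]
ft_force: [0.8, 0.5, -1.0]
grip_width: 0.0596
gripper_force: 0.0
box [0.6688 0.0446 0.2912 0.9436] 2454
box2 [0.6685 0.0463 0.2937 0.9241] 2454
pos [0.6694 0.0441 0.1192] th 16.42 t 16.5 row [0.001 0.006 0.646] norm mm 25.8 roll -0.023
```

View pics/wr5.png

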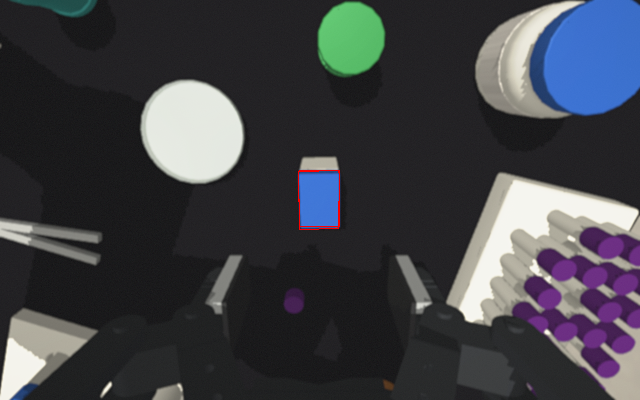

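The wrist view shows the box top (319,200) square to the tool and centred between the fingers, with nothing in the way. Descending.

```bash
python3 -m jog '[{"linear":[0.01,0.02,0.65],"roll":-0.04},{"linear":[0,0,0.65],"roll":0},{"linear":[0,0,0.65],"roll":0},{"linear":[0,0,0.65],"roll":0},{"linear":[0,0,0.6],"roll":0},{"linear":[0,0,0],"roll":0},{"linear":[0,0,0],"roll":0}]' | tail -6
python3 -m jog '[{"linear":[0,0,0],"roll":0},{"linear":[0,0,0],"roll":0},{"linear":[0,0,0],"roll":0},{"linear":[0,0,0],"roll":0},{"linear":[0,0,0],"roll":0},{"linear":[0,0,0],"roll":0},{"linear":[0,0,0],"roll":0}]' -1 20 | tail -6
python3 -m jog '[{"linear":[0,0,-0.3],"roll":0},{"linear":[0,0,-0.6],"roll":0},{"linear":[0,0,-0.7],"roll":0},{"linear":[0,0,-0.7],"roll":0},{"linear":[0,0,-0.5],"roll":0},{"linear":[0,0,0],"roll":0},{"linear":[0,0,0],"roll":0},{"linear":[0,0,0],"roll":0}]' | tail -6
python3 plan.py 0.4741 -0.2746 0.104 -4.6 12;python3 plan.py 0.4741 -0.2746 0.104 -4.6 14;
```

```text
time_s: 17.08
position: [0.67, 0.0445, -0.0082]
tool_rot: [[-0.286, 0.958, -0.002], [0.958, 0.286, 0.0], [0.001, -0.002, -1.0]]
ft_force: [-0.3, 0.5, 0.5]
grip_width: 0.0598
gripper_force: 0.0
time_s: 17.67
position: [0.6716, 0.0452, -0.0058]
tool_rot: [[-0.287, 0.958, 0.003], [0.958, 0.287, -0.001], [-0.002, 0.003, -1.0]]
ft_force: [-0.6, -1.3, 7.2]
grip_width: 0.0276
gripper_force: 23.4
time_s: 18.33
position: [0.6701, 0.0455, 0.1037]
tool_rot: [[-0.287, 0.958, -0.001], [0.958, 0.287, 0.0], [0.001, -0.001, -1.0]]
ft_force: [-0.4, 0.2, -1.0]
grip_width: 0.0276
gripper_force: 22.5
pos [0.6701 0.0455 0.1037] th 16.68 t 18.3333 row [-0.616 -0.489 -0.001] norm mm 31.5 roll 0.355
pos [0.6701 0.0455 0.1037] th 16.68 t 18.3333 row [-0.529 -0.418 -0.001] norm mm 27.0 roll 0.304
```

```bash
python3 -m jog '[{"linear":[-0.529,-0.418,0],"roll":0.304},{"linear":[-0.529,-0.418,0],"roll":0.304},{"linear":[-0.529,-0.418,0],"roll":0.304},{"linear":[-0.529,-0.418,0],"roll":0.304},{"linear":[-0.529,-0.418,0],"roll":0.304},{"linear":[-0.529,-0.418,0],"roll":0.304},{"linear":[-0.529,-0.418,0],"roll":0.304},{"linear":[-0.529,-0.418,0],"roll":0.304},{"linear":[-0.529,-0.418,0],"roll":0.304},{"linear":[-0.529,-0.418,0],"roll":0.304},{"linear":[-0.529,-0.418,0],"roll":0.304},{"linear":[-0.529,-0.418,0],"roll":0.304}]' | tail -6
python3 -m jog '[{"linear":[-0.529,-0.418,0],"roll":0.304},{"linear":[-0.529,-0.418,0],"roll":0.304},{"linear":[0,0,0],"roll":0},{"linear":[0,0,0],"roll":0},{"linear":[0,0,0],"roll":0},{"linear":[0,0,0],"roll":0}]' >/dev/null
python3 held.py box -0.007;python3 plan.py 0.4741 -0.2746 -0.002 -4.6 1
```

```text
time_s: 19.33
position: [0.5081, -0.2342, 0.103]
tool_rot: [[0.029, 1.0, -0.002], [1.0, -0.029, 0.002], [0.002, -0.002, -1.0]]
ft_force: [-0.4, -0.5, -0.6]
grip_width: 0.0277
gripper_force: 22.4
held [ 0.474  -0.2724 -0.0789  0.9491] tcp [ 0.4748 -0.2737  0.1038] 8194
pos [ 0.4749 -0.2737  0.1039] th -4.51 t 19.8833 row [-0.024 -0.018  2.648] norm mm 105.9 roll 0.018
```

```bash
python3 -m jog '[{"linear":[-0.045,-0.022,0.4],"roll":0.02},{"linear":[0,0,0.5],"roll":0},{"linear":[0,0,0.5],"roll":0},{"linear":[0,0,0.4],"roll":0},{"linear":[0,0,0.2],"roll":0},{"linear":[0,0,0.12],"roll":0},{"linear":[0,0,0.12],"roll":0},{"linear":[0,0,0.1],"roll":0},{"linear":[0,0,0],"roll":0},{"linear":[0,0,0],"roll":0}]' | tail -6
python3 -m jog '[{"linear":[0,0,0.08],"roll":0},{"linear":[0,0,0.06],"roll":0},{"linear":[0,0,0],"roll":0},{"linear":[0,0,0],"roll":0}]' | tail -6
```

```text
time_s: 20.72
position: [0.4737, -0.2765, 0.0111]
tool_rot: [[0.082, 0.997, 0.001], [0.997, -0.082, -0.0], [-0.0, 0.001, -1.0]]
ft_force: [-0.1, 0.0, 0.6]
grip_width: 0.0277
gripper_force: 22.5
time_s: 21.05
position: [0.4741, -0.2764, 0.007]
tool_rot: [[0.082, 0.997, 0.002], [0.997, -0.082, -0.001], [-0.001, 0.002, -1.0]]
ft_force: [-3.0, 4.6, 16.7]
grip_width: 0.0275
gripper_force: 25.0
```

The box has caught the rim. Backing off slightly, shifting +y and retrying gently.

```bash
python3 -m jog '[{"linear":[0,0,-0.12],"roll":0},{"linear":[0.04,0,0],"roll":0},{"linear":[0,0,0],"roll":0},{"linear":[0,0,0],"roll":0},{"linear":[0,0,0.06],"roll":0},{"linear":[0,0,0.06],"roll":0},{"linear":[0,0,0.05],"roll":0},{"linear":[0,0,0.03],"roll":0},{"linear":[0,0,0],"roll":0},{"linear":[0,0,0],"roll":0}]' | tail -6
```

```text
time_s: 21.88
position: [0.4736, -0.2747, 0.0018]
tool_rot: [[0.082, 0.997, -0.0], [0.997, -0.082, 0.0], [0.0, -0.0, -1.0]]
ft_force: [0.7, -0.1, -1.0]
grip_width: 0.0278
gripper_force: 22.8
```

It has entered the pocket (z 1.8 mm, no force). Seating it, releasing, and checking everything.

```bash
python3 -m jog '[{"linear":[0,0,0.06],"roll":0},{"linear":[0,0,0.05],"roll":0},{"linear":[0,0,0],"roll":0},{"linear":[0,0,0],"roll":0}]' | tail -6
python3 -m jog '[{"linear":[0,0,0],"roll":0},{"linear":[0,0,0],"roll":0},{"linear":[0,0,0],"roll":0},{"linear":[0,0,0],"roll":0},{"linear":[0,0,-0.4],"roll":0},{"linear":[0,0,-0.7],"roll":0},{"linear":[0,0,-0.7],"roll":0},{"linear":[0,0,-0.7],"roll":0},{"linear":[0,0,-0.7],"roll":0},{"linear":[0,0,0],"roll":0},{"linear":[0,0,0],"roll":0}]' 0.4 20 | tail -6
python3 plan.py 0.527 -0.2413 0.16 85.4 12
python3 plan.py 0.527 -0.2413 0.16 -94.6 12
python3 - <<'E'
from rig import env; print(env.observe()["q"])
E
```

```text
time_s: 22.22
position: [0.4738, -0.2751, -0.0021]
tool_rot: [[0.082, 0.997, 0.001], [0.997, -0.082, -0.001], [-0.001, 0.001, -1.0]]
ft_force: [-1.0, -1.2, 4.5]
grip_width: 0.0276
gripper_force: 23.3
time_s: 23.13
position: [0.474, -0.275, 0.1267]
tool_rot: [[0.082, 0.997, 0.002], [0.997, -0.082, -0.002], [-0.002, 0.002, -1.0]]
ft_force: [-0.1, 0.0, -0.6]
grip_width: 0.0597
gripper_force: 0.0
pos [ 0.474  -0.275   0.1267] th -4.69 t 23.1333 row [-0.01   0.145 -0.069] norm mm 6.4 roll -1.502
pos [ 0.474  -0.275   0.1267] th -4.69 t 23.1333 row [ 0.142  0.029 -0.069] norm mm 6.4 roll 1.498
[-4.25033988e+01  2.49645041e+01  8.13448645e+01 -1.32845068e-04
  7.35226485e+01 -3.78125231e+01]
```

All three are seated. Now turning the tool across the handle.

```bash
python3 plan.py 0.527 -0.2413 0.17 85.4 20
python3 -m jog '[{"linear":[0,0,-0.05],"roll":-0.9},{"linear":[0,0,-0.05],"roll":-0.9},{"linear":[0,0,-0.05],"roll":-0.9},{"linear":[0,0,-0.05],"roll":-0.9},{"linear":[0,0,-0.05],"roll":-0.9},{"linear":[0,0,-0.05],"roll":-0.9},{"linear":[0,0,-0.05],"roll":-0.9},{"linear":[0,0,-0.05],"roll":-0.9},{"linear":[0,0,-0.05],"roll":-0.9},{"linear":[0,0,-0.05],"roll":-0.9},{"linear":[0,0,-0.05],"roll":-0.9},{"linear":[0,0,-0.05],"roll":-0.9}]' 0.1 20 | tail -6
python3 -m jog '[{"linear":[0,0,-0.05],"roll":-0.9},{"linear":[0,0,-0.05],"roll":-0.9},{"linear":[0,0,-0.05],"roll":-0.9},{"linear":[0,0,-0.05],"roll":-0.9},{"linear":[0,0,-0.05],"roll":-0.9},{"linear":[0,0,-0.05],"roll":-0.9},{"linear":[0,0,-0.05],"roll":-0.9},{"linear":[0,0,-0.05],"roll":-0.9},{"linear":[0,0,0],"roll":0},{"linear":[0,0,0],"roll":0}]' | tail -6
python3 plan.py 0.527 -0.2413 0.17 85.4 3
```

```text
pos [ 0.474  -0.275   0.1267] th -4.69 t 23.1333 row [-0.009  0.087 -0.054] norm mm 4.1 roll -0.901
time_s: 24.13
position: [0.4731, -0.2743, 0.148]
tool_rot: [[-0.761, 0.649, -0.002], [0.649, 0.761, 0.002], [0.003, 0.0, -1.0]]
ft_force: [0.1, 0.9, 0.6]
grip_width: 0.0473
gripper_force: 0.0
time_s: 24.97
position: [0.4733, -0.2745, 0.1644]
tool_rot: [[-0.996, 0.084, -0.001], [0.084, 0.996, 0.001], [0.002, 0.001, -1.0]]
ft_force: [-0.7, 0.4, 0.4]
grip_width: 0.0471
gripper_force: 0.0
pos [ 0.4733 -0.2745  0.1644] th 85.17 t 24.9667 row [-0.423  0.312 -0.047] norm mm 21.1 roll -0.015
```

```bash
python3 -m jog '[{"linear":[-0.4,0.3,0],"roll":0},{"linear":[-0.5,0.36,0],"roll":-0.045},{"linear":[-0.37,0.276,0],"roll":0},{"linear":[0,0,0],"roll":0},{"linear":[0,0,0],"roll":0},{"linear":[0,0,0],"roll":0}]' | tail -6
python3 - <<'E'
from rig import env,optics; from h import *
P=(.527,-.2413,-.0807); out=[]
for n,(x0,y0,w,h,k) in {"wrist":(110,0,400,400,1),"scene":(165,170,130,120,3)}.items():
    c=optics.calibration(n); im=optics.get_image(n); v=cv2.resize(im[y0:y0+h,x0:x0+w],None,fx=k,fy=k,interpolation=cv2.INTER_CUBIC)[:,:,::-1].copy()
    sh=[cyl(.021,.042,.059)+[.05,.0375,0],cyl(.0115,.046,.064)+[-.05,.0375,0],box(.028,.04,.061,.062)+[-.05,-.0375,0],cyl(.012,.0235,.0236)+[.05,-.0375,0],box(.06,.012,.08,.0801),box(.2,.15,.0139,.014)]
    for M in sh:
        u=cv2.convexHull(((proj(place(M,*P),c)-[x0,y0]+.5)*k).astype(np.float32)).astype(int); cv2.polylines(v,[u],True,(0,0,255),1)
    out.append(v)
    if n=="wrist":
        hsv=cv2.cvtColor(im,cv2.COLOR_RGB2HSV); blue=(hsv[...,0]>100)&(hsv[...,0]<125)&(hsv[...,1]>110)&(hsv[...,2]>40)
        for nm,M,q,yw in[("jar",cyl(.021,.042,.059),(.05,.0375,.059),0),("tube",cyl(.0115,.046,.064),(-.05,.0375,.06),0),("box",box(.028,.04,.050,.062),(-.05,-.0375,.062),1)]:
            w0=place(np.array([q]),*P)[0]
            try: m=blob(blue,proj(w0,c)[0]); print(nm,np.round(fit(m,M,w0[:2],c,bool(yw)),4),"want",w0[:2].round(4),m.sum())
            except Exception as e: print(nm,e)
o=np.zeros((400,800,3),np.uint8); o[:,:400]=out[0]; o[:360,400:790]=out[1]; cv2.imwrite("pics/b.png",o)
E
python3 plan.py 0.527 -0.2413 0.011 85.4 5
```

```text
time_s: 25.47
position: [0.5267, -0.2416, 0.1649]
tool_rot: [[-0.997, 0.079, -0.001], [0.079, 0.997, 0.0], [0.001, 0.0, -1.0]]
ft_force: [0.3, 0.5, -0.7]
grip_width: 0.0467
gripper_force: 0.0
jar [ 0.5791 -0.2101  0.      0.8661] want [ 0.5799 -0.208 ] 1770
tube [ 0.4782 -0.2019  0.      0.8076] want [ 0.4802 -0.1999] 650
box [ 0.4725 -0.2743 -0.0778  0.8908] want [ 0.4741 -0.2746] 1810
pos [ 0.5266 -0.242   0.1653] th 85.44 t 25.5667 row [-0.002  0.004  0.772] norm mm 30.9 roll 0.002
```

View pics/b.png

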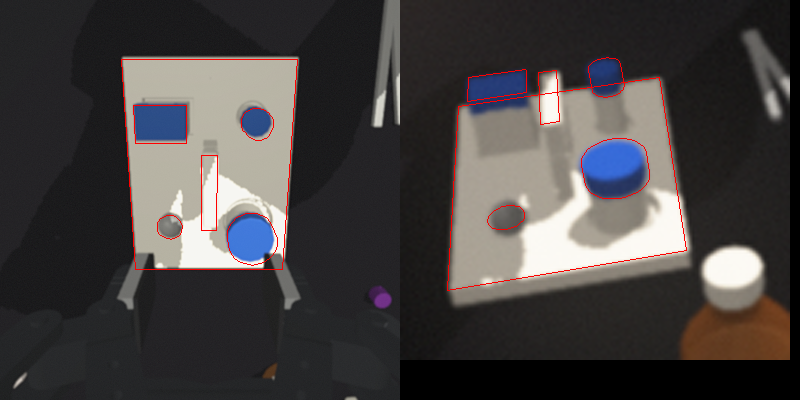

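The wrist and scene tiles show the jar, tube, box and ball all lined up with their pocket outlines. The handle bar is at (209,193), centred under the tool. Descending and gripping.

```bash
python3 -m jog '[{"linear":[0,0.02,0.6],"roll":0},{"linear":[0,0,0.75],"roll":0},{"linear":[0,0,0.75],"roll":0},{"linear":[0,0,0.75],"roll":0},{"linear":[0,0,0.5],"roll":0},{"linear":[0,0,0.3],"roll":0},{"linear":[0,0,0.2],"roll":0},{"linear":[0,0,0],"roll":0},{"linear":[0,0,0],"roll":0},{"linear":[0,0,0],"roll":0}]' | tail -6
python3 -m jog '[{"linear":[0,0,0],"roll":0},{"linear":[0,0,0],"roll":0},{"linear":[0,0,0],"roll":0},{"linear":[0,0,0],"roll":0},{"linear":[0,0,0],"roll":0},{"linear":[0,0,0],"roll":0},{"linear":[0,0,0],"roll":0}]' -1 40 | tail -6
python3 -m jog '[{"linear":[0,0,0],"roll":0},{"linear":[0,0,0],"roll":0},{"linear":[0,0,0],"roll":0}]' -1 80 | tail -6
```

```text
time_s: 26.4
position: [0.5277, -0.2412, 0.0126]
tool_rot: [[-0.997, 0.078, 0.002], [0.078, 0.997, -0.001], [-0.002, -0.001, -1.0]]
ft_force: [0.8, -0.2, 0.3]
grip_width: 0.0471
gripper_force: 0.0
time_s: 26.98
position: [0.5276, -0.2407, 0.0122]
tool_rot: [[-0.997, 0.078, 0.001], [0.078, 0.997, -0.0], [-0.001, -0.0, -1.0]]
ft_force: [-0.4, 1.6, 5.7]
grip_width: 0.0117
gripper_force: 40.7
time_s: 27.23
position: [0.5276, -0.2408, 0.0123]
tool_rot: [[-0.997, 0.078, 0.001], [0.078, 0.997, -0.001], [-0.001, -0.0, -1.0]]
ft_force: [-1.3, 2.0, 6.1]
grip_width: 0.0112
gripper_force: 78.9
```

```bash
python3 -m jog '[{"linear":[0,0,-0.1],"roll":0},{"linear":[0,0,-0.2],"roll":0},{"linear":[0,0,-0.3],"roll":0},{"linear":[0,0,-0.4],"roll":0},{"linear":[0,0,-0.4],"roll":0},{"linear":[0,0,-0.4],"roll":0},{"linear":[0,0,-0.4],"roll":0},{"linear":[0,0,-0.3],"roll":0},{"linear":[0,0,-0.2],"roll":0},{"linear":[0,0,-0.1],"roll":0},{"linear":[0,0,-0.1],"roll":0},{"linear":[0,0,0],"roll":0}]' | tail -6
python3 -m jog '[{"linear":[0,0,0],"roll":0},{"linear":[0,0,0],"roll":0},{"linear":[0,0,0],"roll":0}]' | tail -6
python3 plan.py 0.491 0.287 0.128 85.4 20
```

```text
time_s: 28.23
position: [0.5273, -0.2407, 0.1276]
tool_rot: [[-0.997, 0.078, -0.0], [0.078, 0.997, 0.0], [0.0, 0.0, -1.0]]
ft_force: [-0.6, 0.3, -4.7]
grip_width: 0.0108
gripper_force: 78.1
time_s: 28.48
position: [0.5271, -0.2406, 0.1269]
tool_rot: [[-0.997, 0.078, -0.001], [0.078, 0.997, 0.001], [0.001, 0.001, -1.0]]
ft_force: [-0.3, -0.4, -5.1]
grip_width: 0.0109
gripper_force: 78.1
pos [ 0.5271 -0.2406  0.1269] th 85.53 t 28.4833 row [ 0.097  0.654 -0.001] norm mm 26.4 roll 0.001
```

The carrier is lifted (about 5 N weight) and held firmly. Carrying it across with gentle ramps.

```bash
python3 -m jog '[{"linear":[0.015,0.1,0],"roll":0},{"linear":[0.03,0.2,0],"roll":0},{"linear":[0.045,0.3,0],"roll":0},{"linear":[0.06,0.4,0],"roll":0},{"linear":[0.075,0.5,0],"roll":0},{"linear":[0.09,0.6,0],"roll":0},{"linear":[0.09,0.6,0],"roll":0},{"linear":[0.09,0.6,0],"roll":0},{"linear":[0.09,0.6,0],"roll":0},{"linear":[0.09,0.6,0],"roll":0},{"linear":[0.09,0.6,0],"roll":0},{"linear":[0.09,0.6,0],"roll":0}]' | tail -6
python3 -m jog '[{"linear":[0.09,0.6,0],"roll":0},{"linear":[0.09,0.6,0],"roll":0},{"linear":[0.09,0.6,0],"roll":0},{"linear":[0.09,0.6,0],"roll":0},{"linear":[0.09,0.6,0],"roll":0},{"linear":[0.09,0.6,0],"roll":0},{"linear":[0.09,0.6,0],"roll":0},{"linear":[0.09,0.6,0],"roll":0},{"linear":[0.09,0.6,0],"roll":0},{"linear":[0.075,0.5,0],"roll":0},{"linear":[0.07,0.48,0],"roll":0},{"linear":[0.06,0.4,0],"roll":0}]' | tail -6
python3 -m jog '[{"linear":[0.045,0.3,0],"roll":0},{"linear":[0.03,0.2,0],"roll":0},{"linear":[0.015,0.1,0],"roll":0},{"linear":[0,0,0],"roll":0},{"linear":[0,0,0],"roll":0},{"linear":[0,0,0],"roll":0},{"linear":[0,0,0],"roll":0},{"linear":[0,0,0],"roll":0},{"linear":[0,0,0],"roll":0}]' | tail -6
python3 plan.py 0.491 0.287 0.128 85.4 1
python3 - <<'E'
from rig import env,optics; from h import *
c=optics.calibration("scene"); im=optics.get_image("scene"); p=env.observe()["position"]; hsv=cv2.cvtColor(im,cv2.COLOR_RGB2HSV)
blue=(hsv[...,0]>100)&(hsv[...,0]<125)&(hsv[...,1]>110)&(hsv[...,2]>40)
for nm,M,q in[("jar",cyl(.021,.042,.059),(.05,.0375,.05)),("tube",cyl(.0115,.046,.064),(-.05,.0375,.055))]:
    dz=p[2]-.0123; w0=place(np.array([q]),p[0],p[1],-.0807,dz)[0]; m=blob(blue,proj(w0,c)[0]); print(nm,np.round(fit(m,M+[0,0,dz],w0[:2],c,False),4),"want",w0.round(4))
u=proj(place(np.array([[.05,-.0375,.0235]]),p[0],p[1],-.0807,dz),c)[0]; x,y=map(int,u)
print("ball px",u.round(1)); print(im[y-8:y+9:2,x-10:x+11:2].mean(2).astype(int))
E
```

```text
time_s: 29.48
position: [0.51, -0.0081, 0.1277]
tool_rot: [[-0.997, 0.077, 0.0], [0.077, 0.997, 0.0], [-0.0, 0.0, -1.0]]
ft_force: [0.3, 0.8, -4.9]
grip_width: 0.0109
gripper_force: 78.0
time_s: 30.48
position: [0.49, 0.2652, 0.1276]
tool_rot: [[-0.997, 0.076, -0.0], [0.076, 0.997, 0.0], [0.0, 0.0, -1.0]]
ft_force: [0.6, -0.2, -5.7]
grip_width: 0.0108
gripper_force: 78.1
time_s: 31.23
position: [0.4901, 0.2866, 0.1275]
tool_rot: [[-0.997, 0.079, 0.0], [0.079, 0.997, -0.0], [-0.0, -0.0, -1.0]]
ft_force: [-0.1, 0.8, -5.3]
grip_width: 0.0106
gripper_force: 78.1
pos [0.4901 0.2866 0.1275] th 85.49 t 31.2333 row [-0.022  0.011 -0.012] norm mm 1.1 roll 0.018
jar [0.539  0.3216 0.     0.8955] want [0.5429 0.3201 0.1652]
tube [0.4432 0.3281 0.     0.    ] want [0.4432 0.3281 0.1702]
ball px [437.6 139.5]
[[248 246 202 162 160 161 214 242 240 179 133]
 [247 247 227 163 156 154 157 165 165 140 133]
 [244 233 174 156 134 118 111 122 148 141 132]
 [177 166 160 136 110 108 102  95 114 151 145]
 [161 160 156 117 100  98  96  94 104 152 160]
 [161 160 157 117  90  89  91  86 115 158 161]
 [159 159 158 138  94  84  86 101 147 162 182]
 [159 160 160 160 149 137 134 153 161 163 220]
 [163 161 163 160 161 159 161 161 160 164 217]]
```

The ball is dark at its expected pixel, and the jar is in place. The pose is on target, so I'm handing in.

```bash
python3 -m jog '[{"linear":[0,0,0],"roll":0},{"linear":[0,0,0],"roll":0},{"linear":[0,0,0],"roll":0},{"linear":[0,0,0],"roll":0}]' | tail -6; python3 -c "
from rig import env; print(env.close_job())"
```

```text
time_s: 31.62
position: [0.4899, 0.287, 0.1275]
tool_rot: [[-0.997, 0.078, -0.0], [0.078, 0.997, 0.0], [0.0, 0.0, -1.0]]
ft_force: [-0.7, -0.0, -4.5]
grip_width: 0.011
gripper_force: 78.1
the job is handed in; nothing more can be done
None
```

I handed the job in at 31.6 s: the loaded carrier was held level and still about 10 cm above the centre of the light plate, with the jar and ball in place at the last camera check; the tube was out of view there and the box was last checked before the lift. The hand-in returned no verdict.

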